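# Wind the belt tensioner and pin it for service

## Task

Lock the spring-loaded belt tensioner for service: take the red-handled locking pin out of its parking block, put it into the yellow-ringed hole of the blue tension wheel and, keeping hold of it, use it to wind the wheel counter-clockwise (seen from above) against its spring, feeling for the hidden hole underneath. Push the pin home there until its collar sits on the wheel, let go so that it holds the wheel wound, and be gentle throughout: never push or pull hard on the tensioner with the pin, and leave the two bottles and the round tin standing beside it where they are.

Things in the scene. Friction and masses are not known exactly. Their poses are not given: they have to be found in the camera images.
- tensioner: Belt tensioner on a fixed square aluminium plate 164 x 164 x 10 mm; origin at the centre of the plate's underside on the bench, on the wheel's upright axis, z up. The blue wheel (132 mm across, 14 mm thick, underside 32 mm, top face 46 mm above the bench, hub and nut up to 53 mm at the axis) lies flat above the plate.
- wheel_hole (a point): centre of the mouth of the wheel's only hole, ringed in yellow, in the wheel's top face 46 mm above the bench and 46 mm from the wheel's axis; the hole is 12 mm wide, goes through the 14 mm wheel and has a 2 mm chamfer; the point turns with the wheel. z is up.
- tension_wheel (a joint): angle of the tension wheel in rad: 0 at rest, growing as it is wound counter-clockwise seen from above, end stop at 1.5. A spring drives it back to 0: about 3 N at the hole at rest, 5 N at 0.8 rad, 7 N at the end stop. Nothing but the pin holds it wound.
- pin_grip (a point): middle of the locking pin's grip, on its axis 60 mm above its tip; z points from tip to handle. Pin about 70 g: round red handle 16 mm across, 32 to 80 mm above the tip; collar 22 mm across, 28 to 32 mm; steel shank 10 mm across from tip to 28 mm, its last 4 mm tapering to 5 mm.
- pin_tip (a point): the middle of the flat end of the locking pin's shank, on its axis, 60 mm below pin_grip. At the start it is 8 mm above the bench, at the floor of the parking block's hole; standing on the index ring about 30 mm (collar 12 mm above the wheel); fully home 18 mm (collar on the wheel).
- lock_pin: the locking pin, 80 mm long; origin at its tip, z towards the handle.
- pin_block: fixed grey parking block 56 x 56 x 34 mm, origin at the centre of its underside; the pin stands upright in its hole (13 mm wide, 26 mm deep, in the middle).
- bottle_amber: bystander: amber bottle with black cap, 51 mm across, 102 mm high, loose; origin at its foot.
- bottle_small: bystander: small white bottle with orange cap, 38 mm across, 74 mm high, loose; origin at its foot.
- seal_tin: bystander: flat round tin 46 mm across, 20 mm high, loose; origin at its foot.
- index_face (a point): point on the wheel's axis 30 mm above the bench, level with the flat top of the dark index ring hidden 2 mm under the wheel. The ring (18 mm thick) does not turn but gives downwards on a spring: 3 mm at 14 N, then solid. Its one hole (12 mm, through, 2 mm chamfer, radius 46 mm) meets the wheel's hole at an unknown wheel angle of 0.5 to 1.1 rad; elsewhere the pin stands on the ring.

How it is judged:
By the outcome, as a careful person would: the job done as asked, in the order asked, and still so for the second after the job is handed in, with the robot touching nothing.
It also fails if it takes over 67 s, if anything falls off the work surface, if the arm or the gripper's body presses on something with over 40 N, if the wrist force passes 120 N, or if a joint passes its speed limit or range.

## Robot

A 6-joint arm with a two-finger parallel gripper is mounted at the origin on a cart in front of the work surface, level with it; the furniture and walls round the work are solid. World frame = base frame: x ahead of the robot, y to its left, z up, the work surface at z = 0. Lengths are in m, angles in rad, forces in N, time in s.
With the tool pointing down it reaches from about 0.275 to 0.75 m from the base axis. Payload 10.2 kg.
Tool frame: the origin (TCP) lies midway between the tips of the shut fingers; the grasp point (between the pads) lies 19 mm behind it (env.hold_point_z is the distance from the TCP to the grasp point, in m); z points along the fingers, y is the line along which they close (so a half turn about z gives the same grasp; the last joint's range is limited). The gripper opens to 85 mm and grips with 20 to 120 N. Pads are 22 mm wide; open, the fingers measure 114 mm over their backs; the gripper's body (76 mm by 85 mm) begins 54 mm behind the grasp point. The pads swing forward as they close: fully open they stand 13 mm farther back than shut.
Start: joints at [0.944, 0.313, 1.498, -0, 1.331, -0.223], TCP at [0.206, 0.483, 0.231] pointing down, gripper open.
Joint ranges: [-2.94, 2.94], [-0.97, 2.17], [0.19, 2.56], [-1.23, 4.37], [0.02, 3.11], [-2.88, 2.88]. Speed limits (rad/s): [2.39, 2.39, 3.01, 3.14, 3.14, 3.14].

## Interface

Orientations are given as a unit quaternion [x, y, z, w].
In Python, from bench import env, kinematics, monitor, eyes, job gives the robot as it stands. The module is installed in compiled form; this text tells all that it offers. Calls block until the motion is done:
- env.reach(position, orientation): joint-space move of the TCP to a pose.
- env.movel(position, velocity=0.15, frame=None, guard=None): straight line of the TCP; frame=None keeps the orientation; velocity is the mean speed in m/s. With guard (N) it stops when the force on the tool has changed by that much, and returns True; else False.
- env.set_joints(angles): joint-space move.
- env.release() and env.close_gripper(effort=None): open the fingers fully, or close them until they stop; effort is the grip in N (None keeps the last).
- env.hold(seconds).
- kinematics.ik(position, orientation): joint angles nearest the present ones, or None.
- monitor.sense(): the state.
- eyes.grab_frame(name): name is "side" or "top"; returns a dict with "frame" (480x640x3 uint8, red, green, blue), "mtx" (3x3 intrinsics, pixels), "view" (4x4, takes a point from world to camera coordinates). Camera axes: x right, y down, z forward; pixel columns grow to the right and rows downward; lengths in m; the calibration is good to about 2 mm. A picture is of the moment at which its call begins. There is no depth.
A pose or a line that the arm cannot do raises env.MotionError and nothing moves.
- job.hand_in(): hands the job in; it is judged then, once.
The state is a dict: "clock": time; "joints": joint angles; "qvel": joint speeds; "joint_efforts": joint torques, N m; "position": TCP position; "ee_rot": TCP orientation; "contact_force": force on the tool from outside, world axes, zero at the start; "ft_torque": the same for the moment, N m; "finger_gap": opening from 0.0 (shut) to 1.0 (fully open); "gripper_force": force on a finger pad.
Only numpy, scipy, OpenCV 4.12 (cv2) and the standard library are available. Lean on these libraries where they do the work, as an engineer would, in place of code of your own. Each camera call takes 0.05 s, during which the arm holds its last target. There are 200 camera calls.

## Working session

There is one attempt and no reset: what is moved stays moved. The work goes in short steps, each a Python script; the robot and the scene stay as the last script left them, time stands still between calls to the robot, and variables do not carry over. Pictures are saved under pics/ and viewed, at most 10 in all, crops included, and the job is handed in when it is done.

```bash
mkdir -p pics; python3 - <<'E'
from bench import env, monitor, eyes
import cv2, numpy as np
for n in ("top","side"):
    f=eyes.grab_frame(n); cv2.imwrite(f"pics/{n}0.png",f["frame"][:,:,::-1]); np.savez(f"pics/{n}0.npz",**f)
    print(n,f["mtx"].round(1).tolist(),f["view"].round(4).tolist())
s=monitor.sense();print(s)
E
```

```text
top [[470.3, 0.0, 319.6], [0.0, 470.3, 239.9], [0.0, 0.0, 1.0]] [[0.0156, -0.9995, -0.0275, -0.0074], [-0.9953, -0.0129, -0.0962, 0.6008], [0.0958, 0.0288, -0.995, 0.9482], [0.0, 0.0, 0.0, 1.0]]
side [[620.3, 0.0, 314.3], [0.0, 620.3, 234.4], [0.0, 0.0, 1.0]] [[0.9989, 0.0408, 0.0223, -0.613], [0.0384, -0.4536, -0.8904, 0.0256], [-0.0262, 0.8903, -0.4547, 1.1722], [0.0, 0.0, 0.0, 1.0]]
{'clock': 0.1, 'joints': array([ 9.43627002e-01,  3.13361655e-01,  1.49834207e+00,  1.02850633e-05,
        1.33102369e+00, -2.23411705e-01]), 'qvel': array([-0.00042748, -0.00134939, -0.00239953,  0.00020644,  0.00031005,
       -0.00147506]), 'joint_efforts': array([ 1.61530821e-03, -4.12903547e+01, -2.60135776e+01, -2.28341132e-04,
        3.11723721e-03,  8.44684450e-05]), 'position': array([0.20613689, 0.48258916, 0.23081605]), 'ee_rot': array([ 2.00511505e-01,  9.79691183e-01, -5.14777471e-04, -2.38642985e-04]), 'contact_force': array([ 0.61423185,  0.29257005, -0.52953826]), 'ft_torque': array([-0.02035613,  0.02105805, -0.05856963]), 'gripper_force': 0.0, 'finger_gap': 0.9989561925386066}
```

View pics/top0.png

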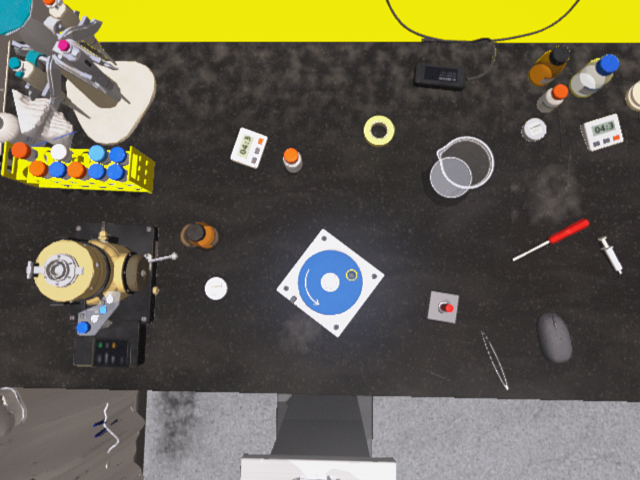

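View pics/side0.png

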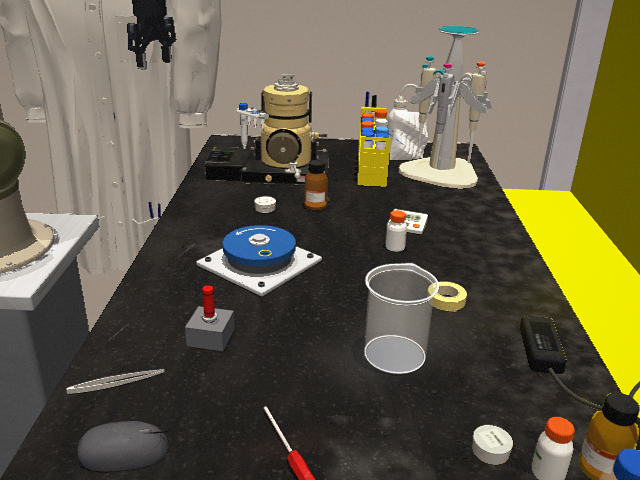

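The top view shows the wheel at (330,283) with its yellow ring at (351,275). The pin is at (449,308) in the block at (444,307), the amber bottle at (200,235), the small bottle at (292,160) and the tin at (216,288). The side view shows the red pin at (209,302) and the ring at (265,253).

```bash
cat > h.py <<'E'
import numpy as np, cv2
def ray(f,u,v):
    V=f["view"]; R,t=V[:3,:3],V[:3,3]
    d=R.T@np.linalg.solve(f["mtx"],[u,v,1.0]); return -R.T@t, d/np.linalg.norm(d)
def plane(f,u,v,z):
    c,d=ray(f,u,v); return c+d*(z-c[2])/d[2]
def cross(fa,pa,fb,pb):
    a,d=ray(fa,*pa); b,e=ray(fb,*pb)
    s=np.linalg.lstsq(np.c_[d,-e],b-a,rcond=None)[0]; p,q=a+s[0]*d,b+s[1]*e
    return (p+q)/2,np.linalg.norm(p-q)
def proj(f,p):
    c=f["view"][:3,:3]@p+f["view"][:3,3]; q=f["mtx"]@c; return q[:2]/q[2]
def mask(f,lo,hi,box):
    h=cv2.cvtColor(np.ascontiguousarray(f["frame"]),cv2.COLOR_RGB2HSV)
    m=cv2.inRange(h,np.array(lo),np.array(hi)); k=np.zeros_like(m); x0,y0,x1,y1=box
    k[y0:y1,x0:x1]=m[y0:y1,x0:x1]; return k
def hull(m):
    c=max(cv2.findContours(m,cv2.RETR_EXTERNAL,cv2.CHAIN_APPROX_NONE)[0],key=cv2.contourArea)
    return cv2.convexHull(c)
E
python3 - <<'E'
from h import *
t=dict(np.load("pics/top0.npz")); s=dict(np.load("pics/side0.npz"))
def red(f,b): return mask(f,(0,150,80),(8,255,255),b)
def pts(m): y,x=np.nonzero(m); return np.c_[x,y]
rt=pts(red(t,(425,285,470,330))); rs=pts(red(s,(190,275,230,330)))
print("red top",rt.min(0),rt.max(0),rt.mean(0),"side",rs.min(0),rs.max(0),rs.mean(0))
print("pin mean cross",cross(t,rt.mean(0),s,rs.mean(0)))
for n,f,b in(("t",t,(270,230,390,340)),("s",s,(190,215,330,295))):
    e=cv2.fitEllipse(hull(mask(f,(100,100,50),(125,255,255),b)))
    y=pts(mask(f,(22,60,80),(36,255,255),b)); 
    ey=cv2.minEnclosingCircle(y.astype(np.float32)) if len(y) else None
    print(n,"wheel",e,"->",plane(f,*e[0],.046),"ring",len(y),y.min(0),y.max(0),"->",plane(f,*((y.min(0)+y.max(0))/2),.046))
# plate in top
e=cv2.minAreaRect(hull(cv2.inRange(t["frame"],(170,170,170),(255,255,255))[230:340,270:390]))
print("plate",e, plane(t,e[0][0]+270,e[0][1]+230,.010))
for n,p,z in(("amber",(200,235),.05),("small",(292,160),.04),("tin",(216,288),.02)): print(n,plane(t,*p,z))
g=mask(t,(0,0,100),(180,60,200),(425,285,470,330)); e=cv2.minAreaRect(hull(g)); print("block",e,plane(t,*e[0],.034))
E
```

```text
red top [442 304] [452 311] [448.30909091 307.69090909] side [202 285] [214 317] [208.15172414 300.41724138]
pin mean cross (array([ 0.46763005, -0.25286428,  0.06983035]), np.float64(4.358881771035455e-05))
t wheel ((329.7613830566406, 282.12713623046875), (63.83380889892578, 64.07192993164062), 2.597501516342163) -> [ 0.51380375 -0.02116202  0.046     ] ring 34 [346 269] [356 280] -> [ 0.52983464 -0.06390407  0.046     ]
s wheel ((258.7188415527344, 245.1256866455078), (41.854095458984375, 75.11959838867188), 88.76488494873047) -> [ 0.51440527 -0.03249416  0.046     ] ring 30 [258 250] [271 255] -> [ 0.52774836 -0.05889451  0.046     ]
plate ((59.86054229736328, 52.39400863647461), (78.21495819091797, 78.05573272705078), 37.23483657836914) [ 0.51349516 -0.02115786  0.01      ]
amber [0.60583648 0.24591068 0.05      ]
small [0.76703365 0.061287   0.04      ]
tin [0.49809132 0.21636486 0.02      ]
block ((442.8352355957031, 306.82080078125), (28.662782669067383, 28.890865325927734), 8.746161460876465) [ 0.46764163 -0.25057663  0.034     ]
```

```bash
cat >> h.py <<'E'
from scipy.spatial.transform import Rotation
def quat(phi):  # tool down, closing line at angle phi
    y=np.array([np.cos(phi),np.sin(phi),0]); z=np.array([0,0,-1.])
    return Rotation.from_matrix(np.c_[np.cross(y,z),y,z]).as_quat()
AX=np.array([.5137,-.0212]); A0=np.arctan2(-.0427,.0161); R=.046
PIN=np.array([.4676,-.2520])
E
python3 - <<'E'
from h import *
from bench import env,kinematics,monitor
print(env.hold_point_z, A0)
for off in (0,np.pi):
    for p,ph in((PIN,A0+np.pi/2),)+tuple((AX+R*np.array([np.cos(A0+a),np.sin(A0+a)]),A0+a+np.pi/2) for a in(0,.6,1.2)):
        for z in (.049,.15):
            q=kinematics.ik([*p,z],quat(ph+off)); print(off,None if q is None else q.round(2))
E
```

```text
0.0187 -1.2102303263167906
0 [-0.72  0.54  1.68 -0.    0.92 -1.08]
0 [-0.72  0.4   1.59 -0.    1.15 -1.08]
0 [-0.34  0.55  1.67 -0.    0.92 -0.7 ]
0 [-0.34  0.41  1.58 -0.    1.15 -0.7 ]
0 [-0.3   0.58  1.61 -0.    0.95 -1.26]
0 [-0.3   0.45  1.52 -0.    1.17 -1.26]
0 [-0.25  0.59  1.59 -0.    0.96 -1.81]
0 [-0.25  0.46  1.5  -0.    1.18 -1.81]
3.141592653589793 [-0.72  0.54  1.68 -0.    0.92  2.07]
3.141592653589793 [-0.72  0.4   1.59 -0.    1.15  2.07]
3.141592653589793 [-0.34  0.55  1.67 -0.    0.92  2.44]
3.141592653589793 [-0.34  0.41  1.58 -0.    1.15  2.44]
3.141592653589793 [-0.3   0.58  1.61 -0.    0.95  1.88]
3.141592653589793 [-0.3   0.45  1.52 -0.    1.17  1.88]
3.141592653589793 [-0.25  0.59  1.59 -0.    0.96  1.33]
3.141592653589793 [-0.25  0.46  1.5  -0.    1.18  1.33]
```

```bash
python3 - <<'E'
from h import *
from bench import env,monitor,eyes
q=quat(A0+np.pi/2)
env.reach([*PIN,.15],q)
env.movel([*PIN,.049],velocity=.15,guard=8)
env.close_gripper(60); s=monitor.sense(); print(s["clock"],s["finger_gap"],s["gripper_force"],s["contact_force"],s["position"])
env.movel([*PIN,.105],velocity=.08); s=monitor.sense(); print(s["clock"],s["contact_force"],s["position"])
H=AX+R*np.array([np.cos(A0),np.sin(A0)])
env.movel([*H,.102],velocity=.15); env.hold(.2)
s=monitor.sense(); print(s["clock"],s["contact_force"],s["position"],s["finger_gap"])
im=[]
for n in ("top","side"):
    f=eyes.grab_frame(n); np.savez(f"pics/{n}1.npz",**f)
    u,v=proj(f,np.array([*H,.07])).astype(int); im.append(cv2.resize(f["frame"][v-60:v+60,u-50:u+50],None,fx=4,fy=4))
cv2.imwrite("pics/hover.png",np.hstack(im)[:,:,::-1])
E
```

```text
4.3417 0.1686422059828381 58.33218812942505 [-1.20425881 -0.59552988  3.16313655] [ 0.46764947 -0.25209643  0.04921588]
5.1917 [-0.00303678  0.44313596 -2.10235868] [ 0.46735654 -0.25179027  0.10452702]
6.8583 [-0.15820689  0.75257993 -0.57987944] [ 0.52984762 -0.06467077  0.10199075] 0.17175257954196207
```

View pics/hover.png

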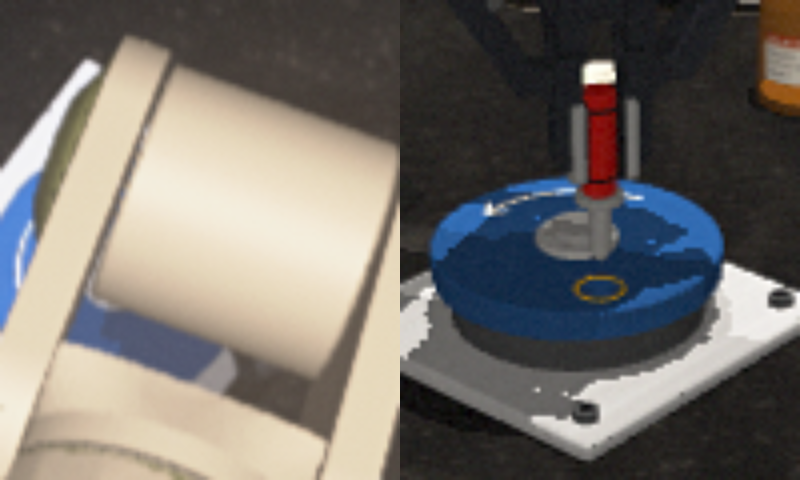

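The side half shows the shank tip at crop (600,256) and the yellow ring at (600,289). The pin is directly above the hole to within 2 mm, so I insert it gently and probe for the ring.

```bash
python3 - <<'E'
from h import *
from bench import env,monitor
H=AX+R*np.array([np.cos(A0),np.sin(A0)])
s0=monitor.sense(); print(s0["contact_force"])
g=env.movel([*H,.078],velocity=.05,guard=4)
s=monitor.sense(); print(g,s["clock"],s["contact_force"],s["position"])
if not g:
    g=env.movel([*H,.068],velocity=.015,guard=3)
    s=monitor.sense(); print(g,s["clock"],s["contact_force"],s["position"])
E
```

```text
[-0.22033195 -0.67519143 -0.7202459 ]
False 7.5917 [-0.36007951 -1.69623175 -1.58004115] [ 0.52980701 -0.06431249  0.07784773]
True 8.1 [-0.29828295 -0.30704782  2.2377521 ] [ 0.52997685 -0.06450449  0.07067602]
```

```bash
cat >> h.py <<'E'
def at(a,r=R,z=.0702):
    e=A0+a; return [*(AX+r*np.array([np.cos(e),np.sin(e)])),z], quat(e+np.pi/2)
def fr(mon,a,n=1):
    s=mon.sense(); F=s["contact_force"]; e=A0+a; u=np.array([np.cos(e),np.sin(e)]); t=np.array([-u[1],u[0]])
    return s, F[:2]@u, F[:2]@t, F[2]
E
python3 - <<'E'
from h import *
from bench import env,monitor
r=R; low=0
for a in np.arange(0,1.17,.03):
    p,q=at(a,r); env.movel(p,velocity=.02,frame=q); env.hold(.05)
    s,fr_,ft,fz=fr(monitor,a)
    print(f"{s['clock']:.2f} a={a:.2f} r={r*1e3:.1f} Fr={fr_:.1f} Ft={ft:.1f} Fz={fz:.1f} z={s['position'][2]*1e3:.1f}")
    if abs(fr_)>12 or abs(ft)>16 or abs(fz)>15: print("stop"); break
    if abs(fr_)>3: r+=np.sign(fr_)*.0003
    low=low+1 if (a>.3 and fz<1.0) else 0
    if low>=2: print("drop"); break
E
```

```text
8.40 a=0.00 r=46.0 Fr=1.7 Ft=-0.4 Fz=3.9 z=70.4
8.70 a=0.03 r=46.0 Fr=2.4 Ft=-4.1 Fz=4.9 z=70.3
9.00 a=0.06 r=46.0 Fr=2.9 Ft=-6.2 Fz=5.7 z=70.3
9.30 a=0.09 r=46.0 Fr=3.0 Ft=-5.5 Fz=5.3 z=70.3
9.60 a=0.12 r=46.0 Fr=3.3 Ft=-6.1 Fz=5.2 z=70.3
9.90 a=0.15 r=46.3 Fr=1.8 Ft=-5.6 Fz=6.4 z=70.3
10.20 a=0.18 r=46.3 Fr=1.4 Ft=-5.7 Fz=5.6 z=70.3
10.50 a=0.21 r=46.3 Fr=2.0 Ft=-5.8 Fz=5.3 z=70.3
10.80 a=0.24 r=46.3 Fr=1.3 Ft=-5.3 Fz=5.6 z=70.3
11.10 a=0.27 r=46.3 Fr=1.2 Ft=-4.5 Fz=6.0 z=70.3
11.40 a=0.30 r=46.3 Fr=2.2 Ft=-6.2 Fz=5.9 z=70.3
11.70 a=0.33 r=46.3 Fr=1.6 Ft=-5.8 Fz=4.9 z=70.3
12.00 a=0.36 r=46.3 Fr=0.5 Ft=-6.1 Fz=4.5 z=70.3
12.30 a=0.39 r=46.3 Fr=1.9 Ft=-7.3 Fz=5.8 z=70.3
12.60 a=0.42 r=46.3 Fr=2.4 Ft=-6.2 Fz=5.3 z=70.3
12.90 a=0.45 r=46.3 Fr=2.6 Ft=-6.2 Fz=4.2 z=70.3
13.20 a=0.48 r=46.3 Fr=1.8 Ft=-6.9 Fz=4.5 z=70.3
13.50 a=0.51 r=46.3 Fr=2.3 Ft=-7.6 Fz=4.4 z=70.3
13.80 a=0.54 r=46.3 Fr=1.8 Ft=-8.0 Fz=3.6 z=70.3
14.10 a=0.57 r=46.3 Fr=2.9 Ft=-7.3 Fz=4.1 z=70.3
14.40 a=0.60 r=46.3 Fr=1.4 Ft=-6.4 Fz=4.3 z=70.3
14.70 a=0.63 r=46.3 Fr=2.7 Ft=-5.5 Fz=4.8 z=70.3
15.00 a=0.66 r=46.3 Fr=2.4 Ft=-4.6 Fz=2.9 z=70.2
15.30 a=0.69 r=46.3 Fr=2.2 Ft=-4.3 Fz=2.3 z=70.3
15.60 a=0.72 r=46.3 Fr=3.2 Ft=-5.0 Fz=3.0 z=70.3
15.90 a=0.75 r=46.6 Fr=2.2 Ft=-4.8 Fz=1.7 z=70.2
16.20 a=0.78 r=46.6 Fr=1.7 Ft=-4.7 Fz=2.1 z=70.2
16.50 a=0.81 r=46.6 Fr=1.6 Ft=-5.7 Fz=1.8 z=70.2
16.80 a=0.84 r=46.6 Fr=2.1 Ft=-7.9 Fz=2.7 z=70.2
17.10 a=0.87 r=46.6 Fr=2.7 Ft=-5.0 Fz=2.3 z=70.3
17.40 a=0.90 r=46.6 Fr=1.9 Ft=-6.5 Fz=1.1 z=70.4
17.70 a=0.93 r=46.6 Fr=1.9 Ft=-7.8 Fz=2.8 z=70.4
18.00 a=0.96 r=46.6 Fr=2.1 Ft=-7.3 Fz=2.8 z=70.3
18.30 a=0.99 r=46.6 Fr=2.1 Ft=-8.0 Fz=2.0 z=70.4
18.60 a=1.02 r=46.6 Fr=2.1 Ft=-7.5 Fz=2.6 z=70.4
18.90 a=1.05 r=46.6 Fr=3.5 Ft=-8.9 Fz=1.8 z=70.4
19.20 a=1.08 r=46.9 Fr=1.6 Ft=-8.7 Fz=1.7 z=70.4
19.50 a=1.11 r=46.9 Fr=2.4 Ft=-8.9 Fz=1.9 z=70.3
19.80 a=1.14 r=46.9 Fr=1.5 Ft=-8.0 Fz=1.7 z=70.4
```

```bash
python3 - <<'E'
from h import *
from bench import env,monitor
r=.0468
for a in (1.14,.82,.78,.74,.70,.66):
    p,q=at(a,r,.0707); env.movel(p,velocity=.04,frame=q); env.hold(.1)
    s,f0,t0,z0=fr(monitor,a)
    p,q=at(a,r,.0660); g=env.movel(p,velocity=.015,frame=q,guard=4.5)
    s,f1,t1,z1=fr(monitor,a)
    print(f"{s['clock']:.2f} a={a:.2f} {g} F0=({f0:.1f},{t0:.1f},{z0:.1f}) F1=({f1:.1f},{t1:.1f},{z1:.1f}) z={s['position'][2]*1e3:.1f}")
    if not g: print("HOLE"); break
    env.movel(at(a,r,.0707)[0],velocity=.03)
E
```

```text
20.36 a=1.14 True F0=(2.8,-7.8,0.2) F1=(0.2,-3.6,2.1) z=70.2
21.46 a=0.82 True F0=(2.7,-7.1,0.6) F1=(0.6,-6.5,1.5) z=69.5
22.27 a=0.78 True F0=(3.2,-6.1,-2.0) F1=(1.1,-5.0,1.0) z=69.3
23.10 a=0.74 True F0=(3.2,-6.0,-1.5) F1=(2.0,-5.8,1.5) z=69.0
23.94 a=0.70 True F0=(3.0,-5.6,-1.5) F1=(1.7,-3.9,-0.1) z=68.6
24.77 a=0.66 True F0=(3.6,-5.5,-1.5) F1=(1.4,-1.7,1.0) z=69.1
```

```bash
python3 - <<'E'
from h import *
from bench import env,monitor
r=.0464
for a in (.70,.73,.76,.67):
    p,q=at(a,r,.0705); env.movel(p,velocity=.04,frame=q); env.hold(.1)
    for z in (.0695,.0685,.0675,.0665,.0655):
        p,q=at(a,r,z); g=env.movel(p,velocity=.015,frame=q,guard=9)
        s,f1,t1,z1=fr(monitor,a)
        print(f"{s['clock']:.2f} a={a:.2f} {g} F=({f1:.1f},{t1:.1f},{z1:.1f}) z={s['position'][2]*1e3:.1f}")
        if g or z1>8: break
    else: print("HOLE"); break
E
```

```text
25.62 a=0.70 False F=(3.1,-3.6,0.8) z=69.6
25.87 a=0.70 False F=(3.4,-4.8,0.9) z=68.7
26.12 a=0.70 False F=(3.2,-4.9,0.9) z=67.7
26.37 a=0.70 False F=(3.7,-4.5,1.5) z=66.7
26.62 a=0.70 False F=(2.3,-4.3,1.7) z=65.7
HOLE
```

```bash
python3 - <<'E'
from h import *
from bench import env,monitor
r=.0464; a=.70
for z in (.063,.061,.0598,.0592,.0586,.058,.0574,.0568):
    p,q=at(a,r,z); g=env.movel(p,velocity=.02,frame=q,guard=6)
    s,f1,t1,z1=fr(monitor,a)
    print(f"{s['clock']:.2f} {g} F=({f1:.1f},{t1:.1f},{z1:.1f}) z={s['position'][2]*1e3:.1f}")
    if g or z1>5: break
E
```

```text
26.89 False F=(4.2,-4.3,-0.6) z=63.1
27.14 False F=(3.8,-5.1,0.5) z=61.1
27.39 False F=(4.0,-4.2,0.6) z=60.0
27.64 False F=(2.4,-4.2,1.5) z=59.5
27.89 False F=(2.7,-4.5,4.9) z=59.3
28.14 False F=(0.5,-5.7,10.0) z=59.3
```

```bash
python3 - <<'E'
from h import *
from bench import env,monitor,eyes
r=.0464; a=.70; q=at(a)[1]
for b in (.70,.69,.68,.67,.66,.65,.64):
    env.movel(at(b,r,.0590)[0],velocity=.02,frame=q); env.hold(.05)
    s,f1,t1,z1=fr(monitor,a)
    print(f"{s['clock']:.2f} {b} F=({f1:.1f},{t1:.1f},{z1:.1f}) z={s['position'][2]*1e3:.1f}")
    if t1>-1: break
env.release(); s=monitor.sense(); print(s["contact_force"],s["clock"])
p=s["position"]; env.movel([p[0],p[1],.20],velocity=.1)
env.set_joints([.944,.313,1.498,0,1.331,-.223]); print(monitor.sense()["clock"])
im=[]
for n in ("top","side"):
    f=eyes.grab_frame(n); np.savez(f"pics/{n}2.npz",**f)
    u,v=proj(f,np.array([*AX,.06])).astype(int); im.append(cv2.resize(f["frame"][v-60:v+60,u-50:u+50],None,fx=4,fy=4))
cv2.imwrite("pics/end.png",np.hstack(im)[:,:,::-1])
E
```

```text
28.44 0.7 F=(3.2,-5.3,1.8) z=59.4
28.74 0.69 F=(3.4,-3.7,4.3) z=59.4
29.04 0.68 F=(4.7,-1.7,4.3) z=59.3
29.34 0.67 F=(5.5,0.3,5.0) z=59.3
[0.99334137 0.66760701 0.65940574] 30.025
33.8417
```

View pics/end.png

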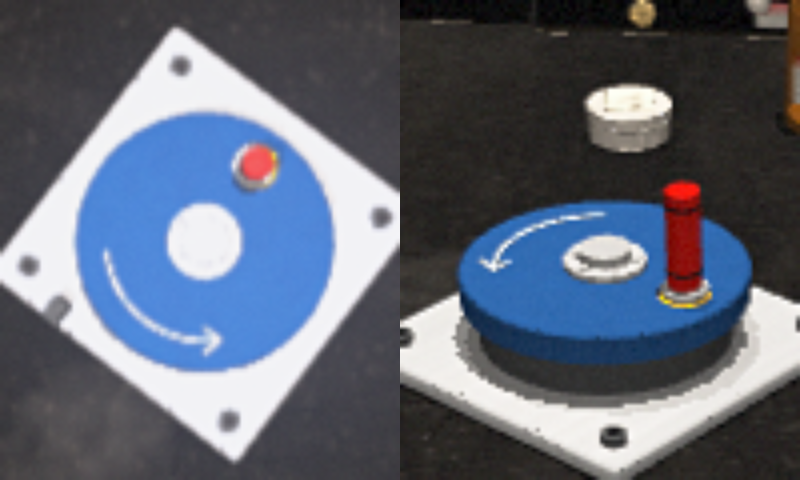

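The pin stands upright with its collar on the wheel at side-crop (685,293), the wheel is held wound, and the tin hasn't moved. I'm handing it in.

```bash
python3 -c "
from bench import job; print(job.hand_in())"
```

```text
the job is handed in; nothing more can be done
None
```

The job is handed in: the pin is home with its collar on the wheel, holding it wound at about 0.7 rad; tool forces read at each step stayed at about 12 N or less, the clock read about 34 s, and the arm never went near the bottles or the tin.

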